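# Slide the gel plate over the edge for pickup

## Robot

A 6-joint arm with a two-finger parallel gripper is mounted at the origin on a cart in front of the work surface, level with it; the furniture and walls round the work are solid. World frame = base frame: x ahead of the robot, y to its left, z up, the work surface at z = 0. Lengths are in m, angles in rad, forces in N, time in s.
With the tool pointing down it reaches from about 0.275 to 0.85 m from the base axis. Payload 5.2 kg.
Tool frame: the origin (TCP) lies between the finger pads; the fingertips stand 17 mm ahead of it and the grasp point (between the pads) lies 2 mm behind it; z points along the fingers, y is the line along which they close (so a half turn about z gives the same grasp; the last joint's range is limited). The gripper opens to 85 mm and grips with 20 to 120 N. Pads are 22 mm wide; open, the fingers measure 114 mm over their backs; the gripper's body (76 mm by 85 mm) begins 54 mm behind the grasp point. The pads swing forward as they close: fully open they stand 13 mm farther back than shut.
Start: joints at [0.919, 0.259, 1.535, -0, 1.348, -0.203], TCP at [0.239, 0.496, 0.248] pointing down, gripper open.
Joint ranges: [-3.14, 3.14], [-0.91, 2.08], [0.19, 2.58], [-1.22, 4.36], [0.22, 2.71], [-3.12, 3.12]. Speed limits (rad/s): [2.57, 2.57, 3.14, 3.14, 3.14, 3.14].

## Interface

Orientations are given as a rotation vector (axis times angle).
In Python, from station import env, vision, ticket gives the robot as it stands (env), with the cameras (vision) and the job (ticket).
- The arm moves only by the shell command python3 nudge.py FILE [FORCE], which reads ROWS from the file FILE. ROWS is a JSON list of rows, 1 to 8 of them, each an object with the fields sx, sy, sz (the shift in shares of the most that a row can go, 1 being 50 mm), rz (a turn about the tool's z in parts of the range, where 1.0 means 4 rad), finger_gap (the finger opening in m); a field left out counts as zero (the opening has to be given); each row shifts and turns the commanded pose from where the row before left it, along the tool's axes as they then stand; what a row does not reach is not made up. A row lasts 1/10 s, in which the tool goes at most 0.05 m and 0.15 rad, less where a joint would pass 70% of its speed; a pose out of reach is approached as far as the arm can. The fingers move at their own pace and stop on an object; FORCE is the grip in N (left out, the last holds). Time passes only in rows, so rows that do not move let the fingers close. It prints the time, the measured TCP pose, the force, the opening and the grip force at its end. Input that does not fit is refused with a message, and nothing moves.
- env.read_state(): the state, without advancing time (a new reading comes with each control period).
- vision.snapshot(name): name is "side" or "top"; returns the picture (480x640x3 uint8, red, green, blue); there is no depth.
- vision.camera_params(name): a dict with "fx", "fy", "cx", "cy" (pixels), "world_from_camera" (4x4, takes a point from camera to world coordinates). Camera axes: x right, y up, looking along -z (the intrinsics and any distortion apply to the point x, -y, -z); pixel columns grow to the right and rows downward; lengths in m; the calibration is good to about 2 mm. A picture is of the moment at which its call begins. camera_params takes no time and is no camera call.
- ticket.close_job(): hands the job in; it is judged then, once.
The state is a dict: "time": time; "q": joint angles; "qd": joint speeds; "joint_torque": joint torques, N m; "position": TCP position; "tcp_rot": TCP orientation; "contact_force": force on the tool from outside, world axes, zero at the start; "moment": the same for the moment, N m; "gripper_width": finger opening in m; "grasp_force": force on a finger pad.
Only numpy, scipy, OpenCV 4.12 (cv2) and the standard library are available. Lean on these libraries where they do the work, as an engineer would, in place of code of your own. Each camera call takes 0.05 s, during which the arm holds its last target. There are 200 camera calls.

## Task

Two thin glass plates lie on the dark grey levelling table. Slide the larger one, the one with the two white spacer strips, straight towards the robot until about a third of its length sticks out over the table's front edge, so that a person can pick it up by that end. Keep it flat on the table all the while (do not lift it) and roughly square to the edge, let go of it, and leave the smaller plate where it is.

Things in the scene. Friction and masses are not known exactly. Their poses are not given: they have to be found in the camera images.
- levelling_table: Low dark grey table fixed to the worktop: flat slab 220 (its x) x 380 mm (its y), top 50 mm above the worktop. Origin on the worktop under its centre; +x points away from the robot, +y left; the front edge is at x = -110 mm. In the far left corner (x 85, y 168 mm) a bubble level 26 mm wide, 5 high; midway between the plates a loose steel spatula, 8 mm wide, 166 long, lies along x.
- spacer_plate: The larger plate: grey-green ground glass, 100 (its x) x 80 (its y) x 6 mm, about 120 g, loose on the left or right half of the table; a white strip 8 mm wide, 1.5 high along each 100 mm side. Origin: centre of its underside. +x points from its front side to its rear side, at the start within 6 degrees of the table's x. At least 25 mm of bare table lie behind its rear side.
- plate_front (a point): Middle of the front 80 mm side of the larger plate (50 mm from its origin towards its -x, half way up its thickness); axes as the plate's.
- small_plate: The smaller plate, to be left alone: the same glass, plain, 60 by 60 mm, 6 mm thick, on the other half of the table. Origin: centre of its underside.

How it is judged:
By the outcome, as a careful person would: the job done as asked, in the order asked, and still so for the second after the job is handed in, with the robot touching nothing.
It also fails if it takes over 32 s, if anything falls off the work surface, if the arm or the gripper's body presses on something with over 40 N, if the wrist force passes 120 N, or if a joint passes its speed limit or range.

## Working session

There is one attempt and no reset: what is moved stays moved. The work goes in short steps, Python scripts to look and compute and a shell command to move; the robot and the scene stay as the last step left them, time stands still between calls to the robot, and variables do not carry over. Pictures are saved under pics/ and viewed, at most 10 in all, crops included, and the job is handed in when it is done.

```bash
ls; mkdir -p pics; python3 - <<'E'
from station import env, vision, ticket
import cv2
s=env.read_state();print(s['time'],s['position'],s['tcp_rot'],s['gripper_width'])
for n in("top","side"):
    cv2.imwrite(f"pics/{n}0.png",vision.snapshot(n)[:,:,::-1]);print(vision.camera_params(n))
E
```

```text
nudge.py
pics
station.py
0.0 [0.23830076 0.49515004 0.24747082] [-6.98844618e-01 -3.06208761e+00  2.64265527e-03] 0.08574319843608004
{'fx': 610.6403573382634, 'fy': 610.6403573382634, 'cx': 320.22638994452467, 'cy': 242.75023866452466, 'world_from_camera': array([[-0.02555116,  0.99591291, -0.08662912,  0.46935745],
       [-0.9996712 , -0.02526861,  0.00435679, -0.06199621],
       [ 0.00214999,  0.08671195,  0.9962311 ,  0.91704582],
       [ 0.        ,  0.        ,  0.        ,  1.        ]])}
{'fx': 513.835484872513, 'fy': 513.835484872513, 'cx': 318.84377459293927, 'cy': 232.63952635799558, 'world_from_camera': array([[ 0.95117254,  0.16995929, -0.25765217,  0.3286855 ],
       [-0.30858479,  0.54201062, -0.78166483, -0.7408161 ],
       [ 0.00679902,  0.82300566,  0.56799247,  0.55063959],
       [ 0.        ,  0.        ,  0.        ,  1.        ]])}
```

View pics/top0.png

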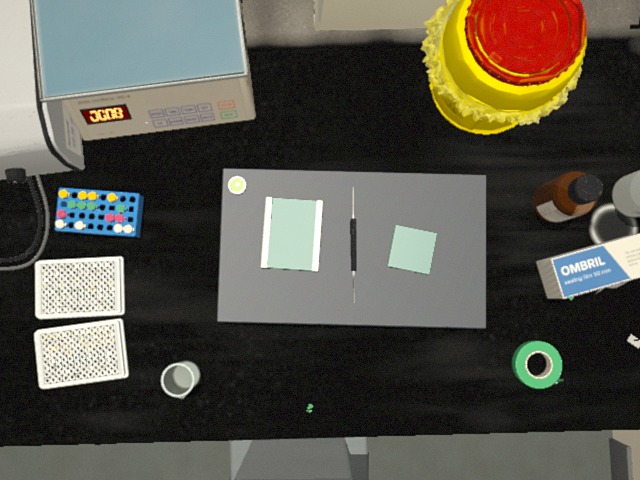

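View pics/side0.png

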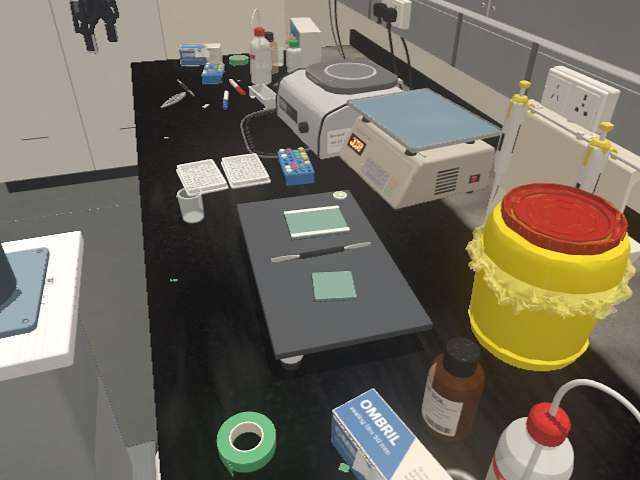

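The top view shows the large plate at about cols 262–323, rows 197–271, with white strips on its left and right. The small plate is at (412,249), the spatula at col 353, the bubble level at (237,185), and the table spans cols 219–486, rows 168–327. The side view agrees, and the area behind the plate is free.

```bash
cat > h.py <<'E'
import numpy as np, cv2
from station import env, vision, ticket
def ray(n,uv,z):
    c=vision.camera_params(n);T=c['world_from_camera'];uv=np.atleast_2d(uv).astype(float)
    d=np.c_[(uv[:,0]-c['cx'])/c['fx'],-(uv[:,1]-c['cy'])/c['fy'],-np.ones(len(uv))]@T[:3,:3].T
    return T[:3,3]+d*((z-T[2,3])/d[:,2])[:,None]
def quad(m,z,name='top'):
    r=cv2.minAreaRect(max(cv2.findContours(m,0,1)[0],key=cv2.contourArea))
    return ray(name,cv2.boxPoints(r),z)
def show(img,name='top'):
    hsv=cv2.cvtColor(img,cv2.COLOR_RGB2HSV)
    out={}
    g=cv2.inRange(hsv,(60,25,90),(95,140,255))
    w=cv2.inRange(hsv,(0,0,200),(180,25,255))
    tb=cv2.inRange(hsv,(0,0,55),(180,40,150))
    big=np.zeros_like(g);big[165:400,250:335]=(g|w)[165:400,250:335]
    sm=np.zeros_like(g);sm[165:335,375:450]=g[165:335,375:450]
    t=np.zeros_like(g);t[150:345,205:500]=tb[150:345,205:500]
    t=cv2.morphologyEx(t,cv2.MORPH_OPEN,np.ones((5,5)))
    k=np.ones((3,3));big=cv2.morphologyEx(big,cv2.MORPH_CLOSE,k)
    for n,m,z in(('table',t,.05),('plate',big,.0565),('small',sm,.056)):
        q=quad(m,z);e=[np.linalg.norm(q[i]-q[i-1]) for i in(1,2)]
        v=q-np.roll(q,1,0);v=v[np.argmax(abs(v[:,0]))];v=v*np.sign(v[0])
        print(n,'c',q.mean(0).round(4),'sides',np.round(e,4),'ang deg',np.degrees(np.arctan2(v[1],v[0])).round(2),'\n',q[:,:2].round(4).tolist())
E
python3 -c "
from h import *
show(cv2.imread('pics/top0.png')[:,:,::-1].copy())
s=env.read_state()
from scipy.spatial.transform import Rotation as R
print(s['position'],R.from_rotvec(s['tcp_rot']).as_matrix().round(4))"
```

```text
table c [ 0.5372 -0.1149  0.05  ] sides [0.2202 0.3808] ang deg -2.12 
 [[0.4367, 0.0773], [0.6567, 0.0692], [0.6374, -0.3111], [0.4178, -0.2948]]
plate c [ 0.5584 -0.0251  0.0565] sides [0.1013 0.0822] ang deg -4.79 
 [[0.5117, 0.0198], [0.6126, 0.0114], [0.605, -0.0705], [0.5042, -0.0612]]
small c [ 0.5315 -0.1949  0.056 ] sides [0.0611 0.0611] ang deg -13.29 
 [[0.5086, -0.1582], [0.568, -0.1722], [0.5544, -0.2318], [0.4951, -0.2174]]
[0.23835266 0.4951881  0.2475802 ] [[-9.010e-01  4.339e-01 -1.000e-03]
 [ 4.339e-01  9.010e-01 -1.300e-03]
 [ 3.000e-04 -1.600e-03 -1.000e+00]]
```

Units first: shifts go in shares of 50 mm and turns go in shares of 4 rad. So -0.133 rad is -0.0333.

```bash
echo '[{"rz":-0.0333, "finger_gap":0.04}, {"rz":-0.0333, "finger_gap":0.04}, {"rz":-0.033, "finger_gap":0.04}]' > mv.in && python3 nudge.py mv.in 30; echo '[{"sx":-0.6, "sy":-0.72, "finger_gap":0.04}, {"sx":-0.6, "sy":-0.72, "finger_gap":0.04}, {"sx":-0.6, "sy":-0.72, "finger_gap":0.04}, {"sx":-0.6, "sy":-0.72, "finger_gap":0.04}, {"sx":-0.6, "sy":-0.72, "finger_gap":0.04}, {"sx":-0.6, "sy":-0.72, "finger_gap":0.04}, {"sx":-0.6, "sy":-0.72, "finger_gap":0.04}]' > mv.in && python3 nudge.py mv.in; echo '[{"sx":-0.6, "sy":-0.72, "finger_gap":0.04}, {"sx":-0.6, "sy":-0.72, "finger_gap":0.04}, {"sx":-0.6, "sy":-0.72, "finger_gap":0.04}, {"sx":-0.6, "sy":-0.72, "finger_gap":0.04}, {"sx":-0.6, "sy":-0.72, "finger_gap":0.04}, {"sx":-0.6, "sy":-0.72, "finger_gap":0.04}, {"finger_gap":0.04}]' > mv.in && python3 nudge.py mv.in
```

```text
time: 0.4
position: [0.2384, 0.4953, 0.2478]
tcp_rot: [-0.071, -3.14, 0.001]
contact_force: [0.6, -0.3, -0.1]
gripper_width: 0.0437
grasp_force: 0.0
time: 1.1
position: [0.4361, 0.2315, 0.2481]
tcp_rot: [-0.08, -3.14, 0.0]
contact_force: [1.2, 1.1, 0.7]
gripper_width: 0.04
grasp_force: 0.0
time: 1.8
position: [0.607, 0.003, 0.2469]
tcp_rot: [0.088, 3.14, -0.003]
contact_force: [-0.3, 0.9, -0.1]
gripper_width: 0.0399
grasp_force: 0.0
```

Converted, 0.04 m is 0.8, 0.036 m is 0.72.

```bash
echo '[{"sx":-0.52, "sy":-0.64, "finger_gap":0.04}, {"sz":0.8, "finger_gap":0.04}, {"sz":0.8, "finger_gap":0.04}, {"sz":0.8, "finger_gap":0.04}, {"sz":0.72, "finger_gap":0.04}, {"finger_gap":0.04}, {"finger_gap":0.04}]' > mv.in && python3 nudge.py mv.in; python3 - <<'E'
from h import *
a=vision.snapshot('top')[:,:,::-1];b=vision.snapshot('side')[:,:,::-1]
cv2.imwrite('pics/m.png',np.hstack([cv2.resize(a[130:330,200:400],(400,400)),cv2.resize(b[150:300,230:380],(400,400))]))
E
```

```text
time: 2.5
position: [0.6283, -0.0245, 0.0923]
tcp_rot: [-0.079, -3.139, -0.001]
contact_force: [0.8, -0.5, 0.4]
gripper_width: 0.0403
grasp_force: 0.0
```

View pics/m.png

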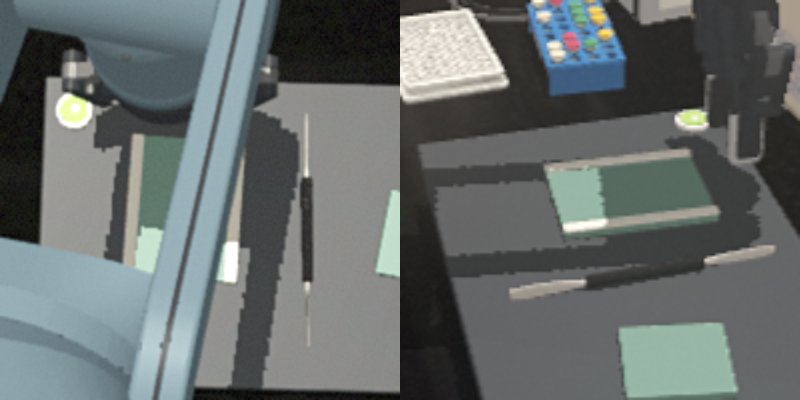

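The left crop (top view) is mostly covered by the arm. The right crop (side view) shows the fingers standing behind the plate's rear side (crop 745,140), clear of both the plate and the bubble level (crop 690,118). I'll descend carefully.

Converted, 0.006 m is 0.12, -0.005 m is -0.1.

```bash
echo '[{"sy":-0.1, "sz":0.12, "finger_gap":0.04}, {"sz":0.12, "finger_gap":0.04}, {"sz":0.06, "finger_gap":0.04}, {"finger_gap":0.04}, {"finger_gap":0.04}]' > mv.in && python3 nudge.py mv.in; echo '[{"sz":0.04, "finger_gap":0.04}, {"sz":0.02, "finger_gap":0.04}, {"finger_gap":0.04}]' > mv.in && python3 nudge.py mv.in;  echo '[{"sz":0.04, "finger_gap":0.04}, {"finger_gap":0.04}, {"finger_gap":0.04}]' > mv.in && python3 nudge.py mv.in
```

```text
time: 3.1
position: [0.6284, -0.0299, 0.0773]
tcp_rot: [-0.08, -3.14, -0.0]
contact_force: [-0.9, -0.3, -0.4]
gripper_width: 0.0394
grasp_force: 0.0
time: 3.4
position: [0.6283, -0.0299, 0.0741]
tcp_rot: [-0.08, -3.14, -0.0]
contact_force: [1.4, -0.2, 0.5]
gripper_width: 0.0402
grasp_force: 0.0
time: 3.7
position: [0.6284, -0.0299, 0.0722]
tcp_rot: [-0.08, -3.14, -0.0]
contact_force: [-1.2, 0.3, 0.1]
gripper_width: 0.0398
grasp_force: 0.0
```

Converted, 0.002 m is 0.04.

```bash
for i in 1 ; do echo '[{"sz":0.04, "finger_gap":0.04}, {"finger_gap":0.04}, {"finger_gap":0.04}]' > mv.in && python3 nudge.py mv.in|sed -n 2,4p; done;  echo '[{"sz":0.03, "finger_gap":0.04}, {"finger_gap":0.04}, {"finger_gap":0.04}]' > mv.in && python3 nudge.py mv.in|sed -n 2,4p;  echo '[{"sz":0.02, "finger_gap":0.04}, {"finger_gap":0.04}, {"finger_gap":0.04}]' > mv.in && python3 nudge.py mv.in|sed -n 2,4p
```

```text
position: [0.6283, -0.0299, 0.0702]
tcp_rot: [-0.08, -3.14, -0.0]
contact_force: [0.6, 0.0, -0.1]
position: [0.6284, -0.0299, 0.0687]
tcp_rot: [-0.08, -3.14, -0.0]
contact_force: [-0.3, 0.5, 0.4]
position: [0.6284, -0.0299, 0.0678]
tcp_rot: [-0.08, -3.141, -0.0]
contact_force: [-0.1, 0.1, -0.5]
```

Converted, 0.001 m is 0.02.

```bash
echo '[{"sz":0.02, "finger_gap":0.04}, {"finger_gap":0.04}, {"finger_gap":0.04}]' > mv.in && python3 nudge.py mv.in|sed -n 2,4p;  echo '[{"sz":0.02, "finger_gap":0.04}, {"finger_gap":0.04}, {"finger_gap":0.04}]' > mv.in && python3 nudge.py mv.in|sed -n 2,4p; echo '[{"sz":0.02, "finger_gap":0.04}, {"finger_gap":0.04}, {"finger_gap":0.04}]' > mv.in && python3 nudge.py mv.in|sed -n 2,4p
```

```text
position: [0.6284, -0.0299, 0.0668]
tcp_rot: [-0.08, -3.14, -0.0]
contact_force: [0.3, -0.0, -0.0]
position: [0.6284, -0.0299, 0.0658]
tcp_rot: [-0.08, -3.14, 0.0]
contact_force: [0.6, -0.1, -0.4]
position: [0.6285, -0.0299, 0.0656]
tcp_rot: [0.08, 3.14, -0.0]
contact_force: [-2.3, -0.5, 5.9]
```

Converted, 0.008 m is 0.16, -0.0023 m is -0.046.

```bash
echo '[{"sz":-0.046, "finger_gap":0.04}, {"sx":0.08, "finger_gap":0.04}, {"sx":0.12, "finger_gap":0.04}, {"sx":0.16, "finger_gap":0.04}, {"sx":0.16, "finger_gap":0.04}, {"sx":0.16, "finger_gap":0.04}, {"sx":0.08, "finger_gap":0.04}, {"finger_gap":0.04}]' > mv.in && python3 nudge.py mv.in; python3 - <<'E'
from h import *
b=vision.snapshot('side')[:,:,::-1]
cv2.imwrite('pics/p1.png',cv2.resize(b[170:370,220:440],(770,600)[:2]))
E
```

```text
time: 6.3
position: [0.5895, -0.0279, 0.0671]
tcp_rot: [-0.08, -3.14, -0.0]
contact_force: [-0.1, -0.3, 0.0]
gripper_width: 0.0402
grasp_force: 0.0
```

View pics/p1.png

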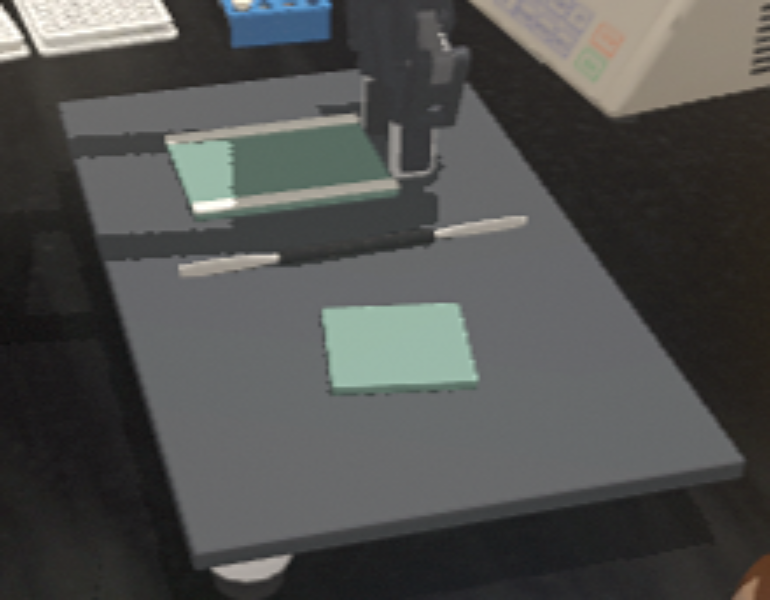

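The side crop shows the fingers in contact behind the rear side (crop ~390,170). The plate has slid flat, with its front corners at crop (195,205) and (168,138). The spatula and small plate haven't moved. I'll keep pushing.

Converted, 0.01 m is 0.2, 0.008 m is 0.16.

```bash
echo '[{"sx":0.08, "finger_gap":0.04}, {"sx":0.16, "finger_gap":0.04}, {"sx":0.2, "finger_gap":0.04}, {"sx":0.2, "finger_gap":0.04}, {"sx":0.2, "finger_gap":0.04}, {"sx":0.2, "finger_gap":0.04}, {"sx":0.16, "finger_gap":0.04}, {"sx":0.08, "finger_gap":0.04}]' > mv.in && python3 nudge.py mv.in; echo '[{"sx":0.02, "finger_gap":0.04}, {"finger_gap":0.04}, {"finger_gap":0.04}]' > mv.in && python3 nudge.py mv.in; python3 - <<'E'
from h import *
print(ray('side',[[275.7,238.3],[268,216]],.0575))
b=vision.snapshot('side')[:,:,::-1]
cv2.imwrite('pics/p2.png',cv2.resize(b[170:320,200:400],(800,600)))
E
```

```text
time: 7.15
position: [0.5256, -0.0247, 0.0673]
tcp_rot: [-0.08, -3.14, -0.0]
contact_force: [0.8, 0.6, -0.0]
gripper_width: 0.0401
grasp_force: 0.6
time: 7.45
position: [0.5253, -0.0247, 0.0668]
tcp_rot: [-0.08, -3.14, -0.0]
contact_force: [-0.6, 0.9, 0.0]
gripper_width: 0.0399
grasp_force: 0.0
[[ 0.47886974 -0.05646295  0.0575    ]
 [ 0.48248097  0.01411498  0.0575    ]]
```

View pics/p2.png

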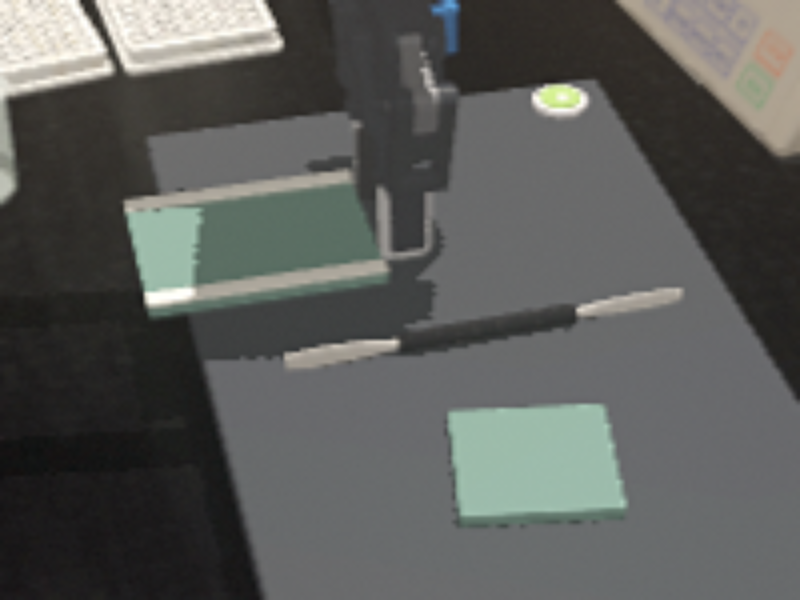

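The side crop shows the plate flat and square, with front corners at crop (124,203) and (146,300), now past the table's front edge. Extrapolating gives about 16 mm of overhang, so roughly 17 mm remains. I'll push 15 mm, back off and measure.

Converted, -0.04 m is -0.8, -0.02 m is -0.4.

```bash
echo '[{"sx":0.08, "finger_gap":0.04}, {"sx":0.1, "finger_gap":0.04}, {"sx":0.08, "finger_gap":0.04}, {"sx":0.04, "finger_gap":0.04}, {"finger_gap":0.04}, {"sx":-0.2, "finger_gap":0.04}, {"sx":-0.4, "finger_gap":0.04}, {"sz":-0.8, "finger_gap":0.04}]' > mv.in && python3 nudge.py mv.in; echo '[{"sz":-0.8, "finger_gap":0.04}, {"sz":-0.8, "finger_gap":0.04}, {"sy":1, "finger_gap":0.04}, {"sy":1, "finger_gap":0.04}, {"sy":1, "finger_gap":0.04}, {"sy":1, "finger_gap":0.04}, {"sy":1, "finger_gap":0.04}, {"finger_gap":0.04}]' > mv.in && python3 nudge.py mv.in; python3 - <<'E'
from h import *
a=vision.snapshot('top');cv2.imwrite('pics/t2.png',a[:,:,::-1]);show(a.copy())
E
```

```text
time: 8.3
position: [0.5398, -0.0252, 0.1022]
tcp_rot: [-0.08, -3.131, -0.004]
contact_force: [-0.6, 0.1, -0.8]
gripper_width: 0.0403
grasp_force: 0.0
time: 9.1
position: [0.5532, 0.2306, 0.1871]
tcp_rot: [0.07, 3.14, 0.004]
contact_force: [-0.3, -1.1, 0.4]
gripper_width: 0.0401
grasp_force: 0.0
table c [ 0.5373 -0.1149  0.05  ] sides [0.2201 0.3808] ang deg -2.15 
 [[0.437, 0.0773], [0.6569, 0.069], [0.6373, -0.3113], [0.4178, -0.2948]]
plate c [ 0.4497 -0.0213  0.0565] sides [0.1011 0.0819] ang deg -2.63 
 [[0.4014, 0.0217], [0.5023, 0.017], [0.4979, -0.0648], [0.397, -0.0593]]
small c [ 0.5315 -0.1949  0.056 ] sides [0.0611 0.0611] ang deg -13.29 
 [[0.5086, -0.1582], [0.568, -0.1722], [0.5544, -0.2318], [0.4951, -0.2174]]
```

View pics/t2.png

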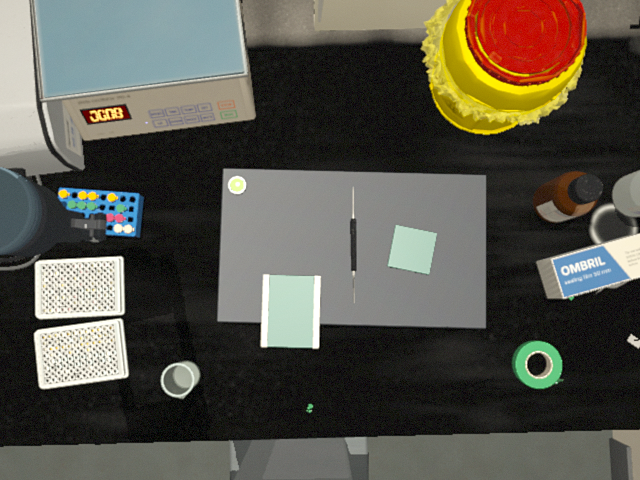

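The top view shows the plate at rows 274–348, square to the table, with its front about 32 mm past the front edge (a third is 33 mm). The small plate and the spatula are unmoved, and the arm is clear at the left. I'll hand it in.

```bash
python3 -c "
from station import env, vision, ticket
print(env.read_state()['qd'].round(3));print(ticket.close_job())"
```

```text
[-0.065 -0.015  0.031 -0.026 -0.003 -0.022]
the job is handed in; nothing more can be done
None
```

I slid the larger plate towards the robot, flat and square to the table, until it stuck out about 32 mm (a third is 33 mm) over the front edge, then let go and handed the job in at about 9 s with the smaller plate unmoved.

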